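# Brace the nut jar in the board's corner and unscrew its tight cap

## Task

The jar of hazelnuts has a tight twist-off cap that would only spin the jar round. Slide the jar across the preparation board until it butts flush into the corner, two flat sides against the two white rails, then, with the jar braced there and staying upright and down on the board, unscrew the gold cap anticlockwise and stop turning once its threads let go. Lift it straight up clear of the mouth and finish while still holding the cap level just above the open jar; leave the other things on the worktop where they are.

Things in the scene. Friction and masses are not known exactly. Their poses are not given: they have to be found in the camera images.
- prep_board: one-handed preparation board, light wood, 240 mm along its x, 320 mm along its y, 18 mm thick, stuck fast to the worktop. Origin: centre of its underside. Two white rails 14 mm thick, 150 mm long, 26 mm high above the board's top, lie along its far (+x) and left (+y) edges and meet at the far left corner
- corner (a point): inner corner where the vertical inner faces of the two rails meet, at the height of the board's top; its axes are the board's axes. The free board lies towards its -x and -y. With the jar flush in the corner the jar's axis is 33 mm from either rail, at (-33, -33) mm from here
- jar: loose square glass jar of hazelnuts, 0.3 to 0.5 kg; flat upright sides, 66 x 66 mm, to 52 mm height, rounded shoulder to 62 mm, then a neck 45 mm wide (54 mm over its threads). Origin: centre of the underside; x, y square to its sides, blank label on the -x side. It slides easily on the oiled board, pushed or led by its cap; only the rails keep it from turning
- cap: gold metal twist-off cap on the jar, a loose part 62 mm in diameter, 19 mm high. Origin: centre of its lower edge, 67 mm above the jar's underside when tight; about 5 mm are open between lower edge and glass shoulder. Its x axis runs along the paper strip on top to the red dot, and points along the jar's x axis when tight
- pink_bowl: small pink plastic bowl, 137 mm wide, 52 mm high, to be left alone; origin under its centre
- spoon: metal spoon 193 mm long, to be left alone; origin under its centre
- tea_tin: flat grey hinged tin 91 x 122 x 43 mm, to be left alone; origin under its centre
- matchbox: small red matchbox 37 x 53 x 16 mm, to be left alone; origin under its centre
- mouth (a point): centre of the jar's open rim under the cap, 80 mm above the jar's underside. The cap's skirt is clear of it once the cap is 13 mm higher than when tight. A springy rubber seal in the cap presses on the rim with about 22 N, so starting the cap takes some 0.2 to 0.4 N m
- cap_top (a point): centre of the cap's top, 86 mm above the jar's underside when tight. Three lugs in the cap run under three ridges on the neck. Seen from above it unscrews anticlockwise: it rises 3 mm, comes free when turned about 61 degrees, meets the next ridges at about 104; in between it lifts straight off. Clockwise it is at its stop
Things that resemble listed ones, but are neither listed nor needed, are in the scene too. There is more than one size of the cap; the job needs the largest.

How it is judged:
By the outcome, as a careful person would: the job done as asked, in the order asked, and still so for the second after the job is handed in, while the arm keeps its last pose, push and grip.
It also fails if it takes over 48 s, if anything falls off the work surface, if the arm or the gripper's body presses on something with over 40 N, if the wrist force passes 120 N, or if a joint passes its speed limit or range.

## Robot

A 6-joint arm with a two-finger parallel gripper is mounted at the origin on a cart in front of the work surface, level with it; the furniture and walls round the work are solid. World frame = base frame: x ahead of the robot, y to its left, z up, the work surface at z = 0. Lengths are in m, angles in rad, forces in N, time in s.
With the tool pointing down it reaches from about 0.325 to 0.925 m from the base axis. Payload 3.1 kg.
Tool frame: the origin (TCP) lies at the very end of the fingers, on their centre line; the grasp point (between the pads) lies 19 mm behind it (env.hold_point_z is the distance from the TCP to the grasp point, in m); z points along the fingers, y is the line along which they close (so a half turn about z gives the same grasp; the last joint's range is limited). The gripper opens to 85 mm and grips with 20 to 120 N. Pads are 22 mm wide; open, the fingers measure 114 mm over their backs; the gripper's body (76 mm by 85 mm) begins 54 mm behind the grasp point. The pads swing forward as they close: fully open they stand 13 mm farther back than shut.
Start: joints at [1.194, 0.217, 1.613, -0, 1.311, -0.112], TCP at [0.164, 0.603, 0.231] pointing down, gripper open.
Joint ranges: [-2.75, 2.75], [-0.78, 2.1], [0.31, 2.55], [-1.13, 4.27], [0.13, 2.63], [-2.58, 2.58]. Speed limits (rad/s): [2.79, 2.79, 3.14, 3.14, 3.14, 3.14].

## Interface

Orientations are given as a unit quaternion [w, x, y, z].
In Python, from bench import get_obs, viewer, env gives the robot as it stands.
- The arm moves only by the tool drive_tool, never from a script. Its argument "steps" is a list of rows, each an object of numbers: "jaw": the opening, from 0 (shut) to 1 (fully open); "x", "y", "z": the shift along the tool's x, y, z in m; "ax", "ay", "az": the turn, a rotation vector about the tool's x, y, z in rad. In form: [{"jaw": .., "x": .., "y": .., "z": .., "ax": .., "ay": .., "az": ..}, ...]. A call has exactly 10 rows; each row shifts and turns the commanded pose from where the row before left it, along the tool's axes as they then stand; what a row does not reach is not made up. A row lasts 1/10 s, in which the tool goes at most 50 mm and 8.59 degrees, less where a joint would pass 70% of its speed; a pose out of reach is approached as far as the arm can. A call with a gripper value outside its range is refused whole. The fingers move at their own pace and stop on an object; "squeeze" is the grip in N (left out, the last holds). Time passes only in rows, so rows that do not move let the fingers close, or fill a call up. It gives the time, the measured TCP pose, the force and the opening at its end, in the units of the state.
- get_obs(): the state, without advancing time (a new reading comes with each control period).
- viewer.grab_frame(name): name is "side" or "top"; returns the picture (420x560x3 uint8, red, green, blue); there is no depth.
- viewer.camera_info(name): a dict with "fx", "fy", "cx", "cy" (pixels), "R" (3x3) and "t" (3): a world point X has camera coordinates R X + t. Camera axes: x right, y down, z forward; pixel columns grow to the right and rows downward; lengths in m; the calibration is good to about 2 mm. A picture is of the moment at which its call begins. camera_info takes no time and is no camera call.
- env.sign_off(): hands the job in, once; it reports no verdict.
The state is a dict: "time_s": time; "joints": joint angles; "qd": joint speeds; "effort": joint torques, N m; "tcp_pos": TCP position; "tcp_rot": TCP orientation; "ft_force": force on the tool from outside, world axes, zero at the start; "wrist_torque": the same for the moment, N m; "grip_width": opening from 0.0 (shut) to 1.0 (fully open).
Only numpy, scipy, OpenCV 4.12 (cv2) and the standard library are available. Lean on these libraries where they do the work, as an engineer would, in place of code of your own. Each camera call takes 0.05 s, during which the arm holds its last target. There are 200 camera calls.

## Working session

There is one attempt and no reset: what is moved stays moved. The work goes in short steps, Python scripts to look and compute and a tool call to move; the robot and the scene stay as the last step left them, time stands still between calls to the robot, and variables do not carry over. Pictures are saved under pics/ and viewed, on a budget of 10 in all, crops included, one or two more only if the job needs it, and the job is handed in when it is done.

Besides the shell and the picture viewer there is one more tool, called after "Emit:" in YAML: its name, and indented under it one key for each argument. drive_tool: Moves the arm, as the interface text tells. Its arguments: {"type":"object","properties":{"steps":{"type":"array","items":{"type":"object","properties":{"jaw":{"type":"number"},"x":{"type":"number"},"y":{"type":"number"},"z":{"type":"number"},"ax":{"type":"number"},"ay":{"type":"number"},"az":{"type":"number"}}}},"squeeze":{"type":"number"}},"required":["steps"]}

```bash
mkdir -p pics
python3 - <<'E'
from bench import get_obs, viewer, env
import cv2
for n in("top","side"):
    cv2.imwrite(f"pics/{n}0.png",cv2.cvtColor(viewer.grab_frame(n),cv2.COLOR_RGB2BGR))
    print(viewer.camera_info(n))
o=get_obs();print({k:o[k] for k in o}, env.hold_point_z)
E
```

```text
{'fx': 387.3306556563727, 'fy': 387.3306556563727, 'cx': 275.05240760911647, 'cy': 208.6305985247907, 'R': array([[-0.02263002, -0.99959933, -0.01700186],
       [-0.99670878,  0.02388221, -0.07746771],
       [ 0.07784272,  0.01519281, -0.99684988]]), 't': array([0.07580778, 0.55144402, 0.94901505])}
{'fx': 473.8315320551619, 'fy': 473.8315320551619, 'cx': 270.0527027533528, 'cy': 216.02824417689996, 'R': array([[ 0.99737846, -0.07146993, -0.01132496],
       [-0.05168101, -0.59401064, -0.80279538],
       [ 0.05064859,  0.80127611, -0.59614706]]), 't': array([-0.54197966,  0.14470694,  1.15980438])}
{'time_s': 0.1, 'joints': array([ 1.19381788e+00,  2.17687915e-01,  1.61478202e+00,  1.85673605e-05,
        1.31132934e+00, -1.12220190e-01]), 'qd': array([ 0.00156505, -0.00046604, -0.00219718, -0.00124986,  0.00066996,
        0.00026236]), 'effort': array([-8.67548097e-04, -3.98074293e+01, -3.04971921e+01, -2.25088615e-04,
        4.27671766e-03, -6.88292559e-06]), 'tcp_pos': array([0.16325745, 0.60253047, 0.2300888 ]), 'tcp_rot': array([-2.75889652e-04,  1.31995118e-01,  9.91249752e-01, -1.06829881e-03]), 'ft_force': array([-0.30796757,  0.46278533,  0.33811975]), 'wrist_torque': array([-0.04668823,  0.00166312, -0.03480109]), 'grip_width': 0.9994535221092121} 0.0187
```

View pics/top0.png

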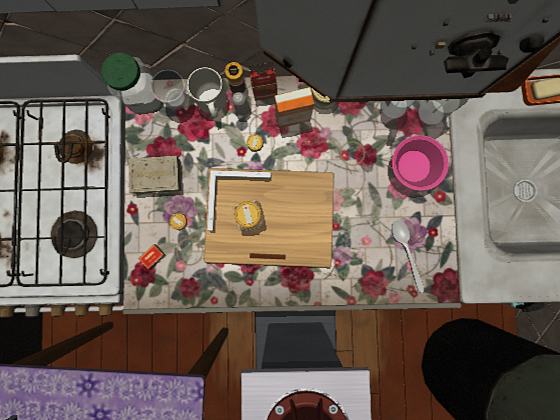

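View pics/side0.png

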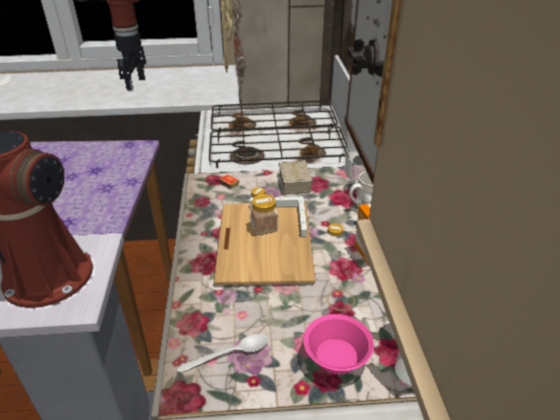

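The top view shows the jar with a gold cap at about (248,214) on the board, and the rails' corner near (213,173). Two other gold caps lie loose, at about (178,221) and (255,143). In the side view the jar is at (264,213). The cap on the jar is the largest, so I'll confirm that in crops.

Run:
```python
import cv2
a=cv2.imread("pics/top0.png")[120:280,145:345]; b=cv2.imread("pics/side0.png")[180:290,205:345]
cv2.imwrite("pics/topc.png",cv2.resize(a,None,fx=4,fy=3.75 if 0 else 4,interpolation=2)[:600])
cv2.imwrite("pics/sidec.png",cv2.resize(b,None,fx=5,fy=5,interpolation=2))
```

```text
(no output)
```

View pics/topc.png

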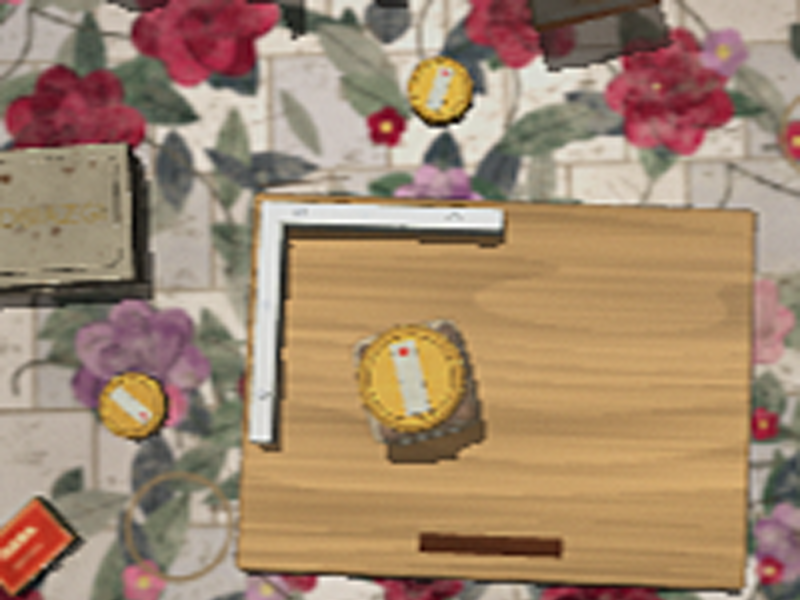

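View pics/sidec.png

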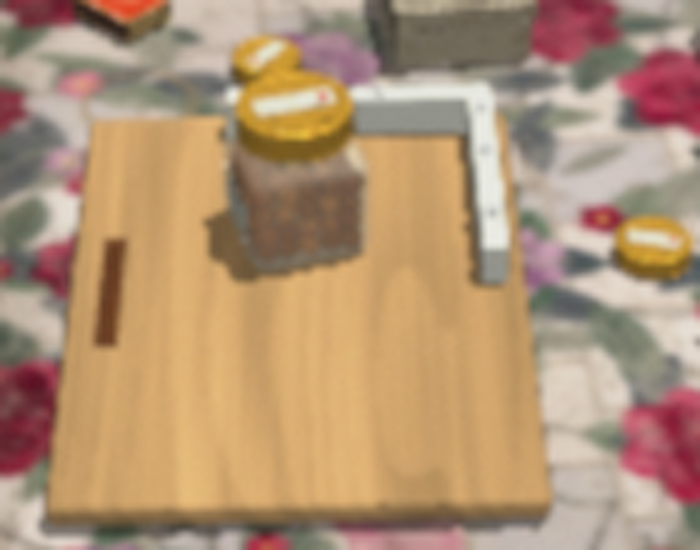

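Candidates (crop pixels): the cap on the jar (414,379), about 112 px wide, and two loose caps (440,90) and (133,405), about 65 px wide. The jar's cap is the largest (about 62 mm) and sits on the square jar, so it is the one. Its red dot is at (403,351). Next I'll fit the board and jar poses.

```bash
cat > h.py <<'E'
import numpy as np
from scipy.optimize import least_squares
from bench import get_obs, viewer, env
C={n:viewer.camera_info(n) for n in("top","side")}
def proj(n,X):
    c=C[n];p=np.atleast_2d(X)@c["R"].T+c["t"]
    return np.c_[c["fx"]*p[:,0]/p[:,2]+c["cx"],c["fy"]*p[:,1]/p[:,2]+c["cy"]]
def back(n,uv,z):
    c=C[n];d=c["R"].T@np.array([(uv[0]-c["cx"])/c["fx"],(uv[1]-c["cy"])/c["fy"],1]);o=-c["R"].T@c["t"]
    return o+d*(z-o[2])/d[2]
def crop(u,s,o): return (np.array(u)+.5)/s-.5+np.array(o)
def rz(a): return np.array([[np.cos(a),-np.sin(a)],[np.sin(a),np.cos(a)]])
E
python3 - <<'E'
from h import *
T=lambda u:crop(u,4,(145,120)); S=lambda u:crop(u,5,(205,180))
loc=np.array([[.12,.16],[.12,-.16],[-.12,-.16],[-.12,.16]])
ut=np.array([T(u) for u in[(257,197),(754,211),(743,590),(239,570)]])
us=np.array([S(u) for u in[(508,115),(551,505),(48,518),(92,122)]])
def f(p,which=3):
    w=np.c_[loc@rz(p[2]).T+p[:2],np.full(4,.018)]
    r=[]
    if which&1:r.append(proj("top",w)-ut)
    if which&2:r.append((proj("side",w)-us)*1)
    return np.concatenate(r).ravel()
for k in(1,2,3):
    s=least_squares(f,[.5,0,0],args=(k,));p=s.x;print(k,p.round(4),np.abs(s.fun).max().round(2),"corner",(p[:2]+rz(p[2])@[.106,.146]).round(4))
for n,u in(("top",T((414,379))),("side",S((294,99)))):
    print(n,"cap",back(n,u,.104).round(4))
for a,b in(((400,343),(416,416)),):
    d=back("top",T(a),.104)-back("top",T(b),.104);print("yaw top",np.degrees(np.arctan2(d[1],d[0])),d)
d=back("side",S((330,96)),.104)-back("side",S((252,106)),.104);print("yaw side",np.degrees(np.arctan2(d[1],d[0])))
E
```

```text
1 [ 0.5323  0.0787 -0.0585] 1.22 corner [0.6466 0.2183]
2 [ 0.5345  0.0744 -0.0605] 1.18 corner [0.6491 0.2138]
3 [ 0.5334  0.0774 -0.0589] 1.7 corner [0.6478 0.2169]
top cap [0.5349 0.1238 0.104 ]
side cap [0.5365 0.1289 0.104 ]
yaw top 11.368362647295191 [0.04217235 0.00847921 0.        ]
yaw side 7.7384953244885155
```

The board's yaw is about -3.4° and its inner corner is near (0.648, 0.217). The cap is at about (0.535, 0.126) with a yaw of about 10°, so the jar's goal is about (0.613, 0.186). I'll grip with the closing line along the jar's x, which leaves range on the last joint for unscrewing.

Emit:
drive_tool:
  steps:
    - {"jaw": 1,"x": -0.036,"y": -0.027}
    - {"jaw": 1,"x": -0.036,"y": -0.027}
    - {"jaw": 1,"x": -0.036,"y": -0.027}
    - {"jaw": 1,"x": -0.036,"y": -0.027}
    - {"jaw": 1,"x": -0.036,"y": -0.027}
    - {"jaw": 1,"x": -0.036,"y": -0.027}
    - {"jaw": 1,"x": -0.036,"y": -0.027}
    - {"jaw": 1,"x": -0.036,"y": -0.027}
    - {"jaw": 1,"x": -0.036,"y": -0.027}
    - {"jaw": 1,"x": -0.036,"y": -0.027}

```text
validation failed for argument at $.st...
```

Emit:
drive_tool:
  steps:
    - {"jaw": 1,"x": -0.031,"y": -0.0235}
    - {"jaw": 1,"x": -0.031,"y": -0.0235}
    - {"jaw": 1,"x": -0.031,"y": -0.0235}
    - {"jaw": 1,"x": -0.031,"y": -0.0235}
    - {"jaw": 1,"az": 0.14}
    - {"jaw": 1,"az": 0.14}
    - {"jaw": 1,"az": 0.14}
    - {"jaw": 1,"az": 0.14}
    - {"jaw": 1,"az": 0.14}
    - {"jaw": 1,"az": 0.14}

```text
validation failed for argument at $.st...
```

Emit:
drive_tool:
  steps:
    - {"jaw": 1,"az": 0.145}
    - {"jaw": 1,"az": 0.145}
    - {"jaw": 1,"z": 0.02}
    - {"jaw": 1,"z": 0.02}
    - {"jaw": 1,"z": 0.02}
    - {"jaw": 1,"z": 0.02}
    - {"jaw": 1,"z": 0}
    - {"jaw": 1}
    - {"jaw": 1}
    - {"jaw": 1}

```text
validation failed for argument at $.st...
```

Run:
```python
from h import *
import cv2
a=cv2.cvtColor(viewer.grab_frame("side"),cv2.COLOR_RGB2BGR);b=cv2.cvtColor(viewer.grab_frame("top"),cv2.COLOR_RGB2BGR)
cv2.imwrite("pics/side1.png",a);cv2.imwrite("pics/top1.png",b)
A=cv2.resize(a[130:280,190:350],(640,600),interpolation=2)
cv2.imwrite("pics/s1c.png",A)
o=get_obs();print(o["time_s"],o["tcp_pos"],o["tcp_rot"],o["joints"],o["ft_force"])
```

```text
0.2 [0.16335537 0.60275238 0.23043675] [-1.83040483e-04  1.32010434e-01  9.91248036e-01 -7.36725216e-04] [ 1.19381240e+00  2.17473913e-01  1.61437000e+00 -1.67496851e-06
  1.31126699e+00 -1.12189639e-01] [ 0.05414773  0.94250764 -0.27193902]
```

View pics/s1c.png

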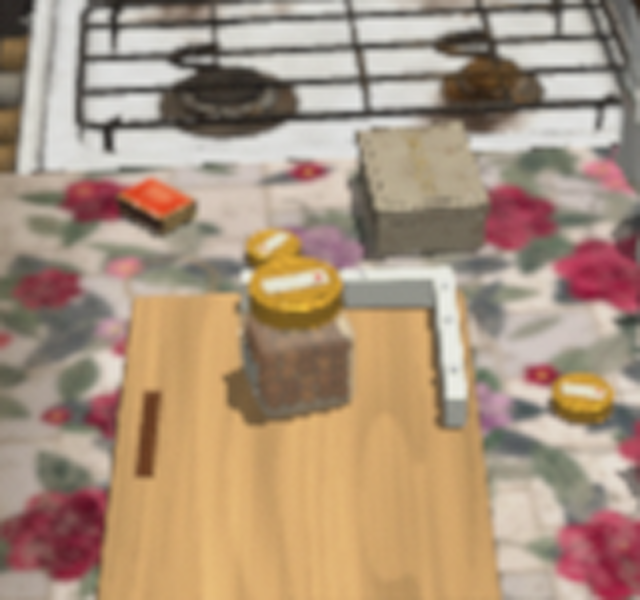

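Nothing moved, so this picture shows the same scene. The rows seem to need every key, so I'll send them complete.

Emit:
drive_tool:
  steps:
    - {"jaw": 1,"x": -0.036,"y": -0.027,"z": 0,"ax": 0,"ay": 0,"az": 0}
    - {"jaw": 1,"x": -0.036,"y": -0.027,"z": 0,"ax": 0,"ay": 0,"az": 0}
    - {"jaw": 1,"x": -0.036,"y": -0.027,"z": 0,"ax": 0,"ay": 0,"az": 0}
    - {"jaw": 1,"x": -0.036,"y": -0.027,"z": 0,"ax": 0,"ay": 0,"az": 0}
    - {"jaw": 1,"x": -0.036,"y": -0.027,"z": 0,"ax": 0,"ay": 0,"az": 0}
    - {"jaw": 1,"x": -0.036,"y": -0.027,"z": 0,"ax": 0,"ay": 0,"az": 0}
    - {"jaw": 1,"x": -0.036,"y": -0.027,"z": 0,"ax": 0,"ay": 0,"az": 0}
    - {"jaw": 1,"x": -0.036,"y": -0.027,"z": 0,"ax": 0,"ay": 0,"az": 0}
    - {"jaw": 1,"x": -0.036,"y": -0.027,"z": 0,"ax": 0,"ay": 0,"az": 0}
    - {"jaw": 1,"x": -0.036,"y": -0.027,"z": 0,"ax": 0,"ay": 0,"az": 0}

```text
time_s: 1.2
tcp_pos: [0.4411, 0.2468, 0.2313]
tcp_rot: [0.0, 0.132, 0.991, 0.0]
ft_force: [0.7, -0.2, -0.9]
grip_width: 0.998
```

Emit:
drive_tool:
  steps:
    - {"jaw": 1,"x": -0.031,"y": -0.0235,"z": 0,"ax": 0,"ay": 0,"az": 0}
    - {"jaw": 1,"x": -0.031,"y": -0.0235,"z": 0,"ax": 0,"ay": 0,"az": 0}
    - {"jaw": 1,"x": -0.031,"y": -0.0235,"z": 0,"ax": 0,"ay": 0,"az": 0}
    - {"jaw": 1,"x": -0.031,"y": -0.0235,"z": 0,"ax": 0,"ay": 0,"az": 0}
    - {"jaw": 1,"x": 0,"y": 0,"z": 0,"ax": 0,"ay": 0,"az": 0.14}
    - {"jaw": 1,"x": 0,"y": 0,"z": 0,"ax": 0,"ay": 0,"az": 0.14}
    - {"jaw": 1,"x": 0,"y": 0,"z": 0,"ax": 0,"ay": 0,"az": 0.14}
    - {"jaw": 1,"x": 0,"y": 0,"z": 0,"ax": 0,"ay": 0,"az": 0.14}
    - {"jaw": 1,"x": 0,"y": 0,"z": 0,"ax": 0,"ay": 0,"az": 0.14}
    - {"jaw": 1,"x": 0,"y": 0,"z": 0,"ax": 0,"ay": 0,"az": 0.14}

```text
time_s: 2.2
tcp_pos: [0.5352, 0.1252, 0.231]
tcp_rot: [-0.0, 0.527, 0.85, -0.0]
ft_force: [-1.1, 0.0, 0.5]
grip_width: 0.999
```

Emit:
drive_tool:
  steps:
    - {"jaw": 1,"x": 0,"y": 0,"z": 0,"ax": 0,"ay": 0,"az": 0.145}
    - {"jaw": 1,"x": 0,"y": 0,"z": 0,"ax": 0,"ay": 0,"az": 0.145}
    - {"jaw": 1,"x": 0,"y": 0,"z": 0.025,"ax": 0,"ay": 0,"az": 0}
    - {"jaw": 1,"x": 0,"y": 0,"z": 0.025,"ax": 0,"ay": 0,"az": 0}
    - {"jaw": 1,"x": 0,"y": 0,"z": 0.025,"ax": 0,"ay": 0,"az": 0}
    - {"jaw": 1,"x": 0,"y": 0,"z": 0.025,"ax": 0,"ay": 0,"az": 0}
    - {"jaw": 1,"x": 0,"y": 0,"z": 0.0,"ax": 0,"ay": 0,"az": 0}
    - {"jaw": 1,"x": 0,"y": 0,"z": 0,"ax": 0,"ay": 0,"az": 0}
    - {"jaw": 1,"x": 0,"y": 0,"z": 0,"ax": 0,"ay": 0,"az": 0}
    - {"jaw": 1,"x": 0,"y": 0,"z": 0,"ax": 0,"ay": 0,"az": 0}

```text
time_s: 3.2
tcp_pos: [0.5369, 0.1254, 0.1333]
tcp_rot: [0.001, 0.642, 0.767, 0.001]
ft_force: [0.9, 0.2, 0.4]
grip_width: 1.0
```

```bash
cat > look.py <<'E'
from h import *
import cv2,sys
n,name,x0,y0,w,h,s=sys.argv[1],sys.argv[2],*map(int,sys.argv[3:8])
a=cv2.cvtColor(viewer.grab_frame(n),cv2.COLOR_RGB2BGR)
cv2.imwrite("pics/"+name,cv2.resize(a[y0:y0+h,x0:x0+w],None,fx=s,fy=s,interpolation=2))
o=get_obs();print({k:np.round(o[k],4) for k in o if k not in("qd","effort")})
E
python3 look.py side s2.png 205 130 140 150 4
```

```text
{'time_s': np.float64(3.25), 'joints': array([ 0.1022,  0.1654,  1.8706,  0.    ,  1.1023, -0.0738]), 'tcp_pos': array([0.5367, 0.1254, 0.1331]), 'tcp_rot': array([0.0011, 0.6422, 0.7665, 0.0012]), 'ft_force': array([-0.3769, -0.0662, -0.5946]), 'wrist_torque': array([-0.039 ,  0.0123,  0.0075]), 'grip_width': np.float64(1.0001)}
```

View pics/s2.png

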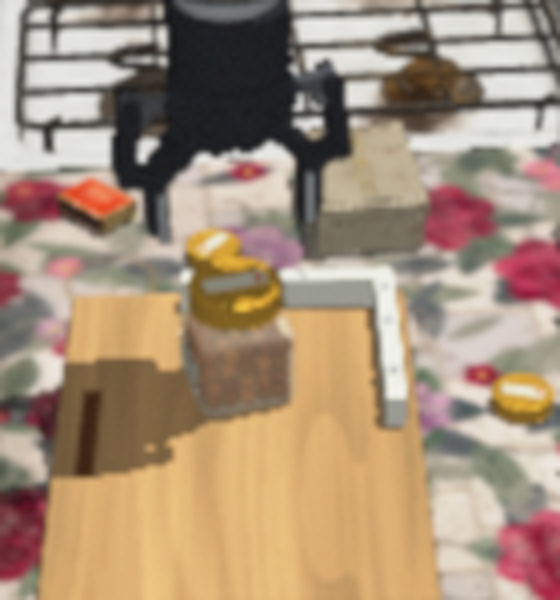

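The open fingers straddle the cap, at about (157–308, 200) around the cap centre at (235,295), and are centred along x. I'll descend and close.

Emit:
drive_tool:
  steps:
    - {"jaw": 1,"x": 0,"y": 0,"z": 0.018,"ax": 0,"ay": 0,"az": 0}
    - {"jaw": 1,"x": 0,"y": 0,"z": 0.018,"ax": 0,"ay": 0,"az": 0}
    - {"jaw": 1,"x": 0,"y": 0,"z": 0.018,"ax": 0,"ay": 0,"az": 0}
    - {"jaw": 1,"x": 0,"y": 0,"z": 0,"ax": 0,"ay": 0,"az": 0}
    - {"jaw": 0.6,"x": 0,"y": 0,"z": 0,"ax": 0,"ay": 0,"az": 0}
    - {"jaw": 0.5,"x": 0,"y": 0,"z": 0,"ax": 0,"ay": 0,"az": 0}
    - {"jaw": 0.5,"x": 0,"y": 0,"z": 0,"ax": 0,"ay": 0,"az": 0}
    - {"jaw": 0.5,"x": 0,"y": 0,"z": 0,"ax": 0,"ay": 0,"az": 0}
    - {"jaw": 0.5,"x": 0,"y": 0,"z": 0,"ax": 0,"ay": 0,"az": 0}
    - {"jaw": 0.5,"x": 0,"y": 0,"z": 0,"ax": 0,"ay": 0,"az": 0}
  squeeze: 60

```text
time_s: 4.25
tcp_pos: [0.5372, 0.1254, 0.0792]
tcp_rot: [0.001, 0.642, 0.767, 0.001]
ft_force: [0.4, -0.1, 5.0]
grip_width: 0.709
```

```bash
python3 look.py side s3.png 205 130 140 150 4
```

```text
{'time_s': np.float64(4.3), 'joints': array([ 0.1022,  0.2423,  1.8968,  0.    ,  0.9987, -0.0739]), 'tcp_pos': array([0.5372, 0.1255, 0.0792]), 'tcp_rot': array([0.0013, 0.6422, 0.7665, 0.0014]), 'ft_force': array([0.8698, 0.035 , 6.1649]), 'wrist_torque': array([ 0.0404, -0.0431,  0.0371]), 'grip_width': np.float64(0.7084)}
```

View pics/s3.png

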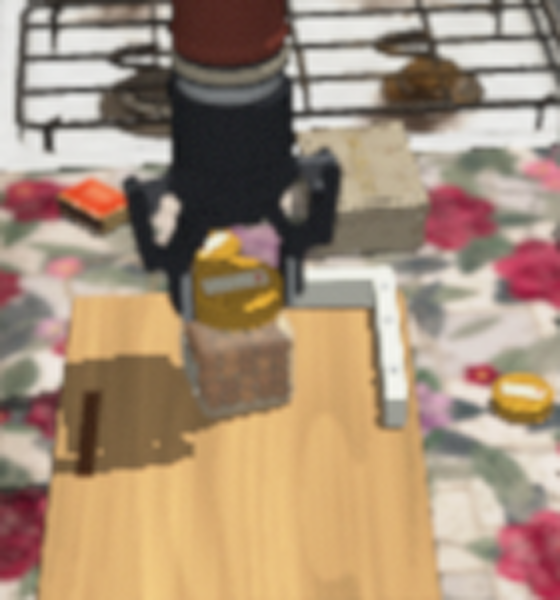

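The fingers hold the cap at opening 0.71 (about 60 mm), with tips at about (183,312) and (297,302). I'll check by projection that the pads are centred on the cap in y.

Run:
```python
from h import *
t=np.array([.5372,.1255]);a=np.radians(10)
for z in(.086,.104):
  for k in(-.035,0,.035):
    print(z,k,((proj("side",[*(t+k*np.array([np.cos(a),np.sin(a)])),z])[0]-[205,130]+.5)*4-.5).round(0))
```

```text
0.086 -0.035 [185. 313.]
0.086 0 [237. 305.]
0.086 0.035 [289. 297.]
0.104 -0.035 [184. 290.]
0.104 0 [236. 282.]
0.104 0.035 [289. 274.]
```

The projection matches the cap centre to about 1 mm. Next I'll turn the jar square with the rails (13.5° clockwise, against the cap's stop) and slide it to about 1 cm short of each rail.

Emit:
drive_tool:
  steps:
    - {"jaw": 0.5,"x": 0,"y": 0,"z": 0,"ax": 0,"ay": 0,"az": 0.079}
    - {"jaw": 0.5,"x": 0,"y": 0,"z": 0,"ax": 0,"ay": 0,"az": 0.079}
    - {"jaw": 0.5,"x": 0,"y": 0,"z": 0,"ax": 0,"ay": 0,"az": 0.078}
    - {"jaw": 0.5,"x": 0.008,"y": 0.009,"z": 0,"ax": 0,"ay": 0,"az": 0}
    - {"jaw": 0.5,"x": 0.008,"y": 0.009,"z": 0,"ax": 0,"ay": 0,"az": 0}
    - {"jaw": 0.5,"x": 0.008,"y": 0.009,"z": 0,"ax": 0,"ay": 0,"az": 0}
    - {"jaw": 0.5,"x": 0.008,"y": 0.009,"z": 0,"ax": 0,"ay": 0,"az": 0}
    - {"jaw": 0.5,"x": 0.008,"y": 0.009,"z": 0,"ax": 0,"ay": 0,"az": 0}
    - {"jaw": 0.5,"x": 0.008,"y": 0.009,"z": 0,"ax": 0,"ay": 0,"az": 0}
    - {"jaw": 0.5,"x": 0.006,"y": 0.008,"z": 0,"ax": 0,"ay": 0,"az": 0}

```text
time_s: 5.3
tcp_pos: [0.6005, 0.1749, 0.0792]
tcp_rot: [0.0, 0.728, 0.686, -0.001]
ft_force: [-4.8, -3.8, 10.4]
grip_width: 0.703
```

```bash
python3 look.py side s4.png 205 130 140 150 4
```

```text
{'time_s': np.float64(5.35), 'joints': array([ 1.7270e-01,  3.8490e-01,  1.7091e+00, -6.0000e-04,  1.0469e+00,
        2.3280e-01]), 'tcp_pos': array([0.602 , 0.1759, 0.0793]), 'tcp_rot': array([4.000e-04, 7.279e-01, 6.857e-01, 1.000e-04]), 'ft_force': array([-2.2077,  0.0789,  6.8322]), 'wrist_torque': array([-0.2391,  0.483 , -0.0356]), 'grip_width': np.float64(0.7113)}
```

View pics/s4.png

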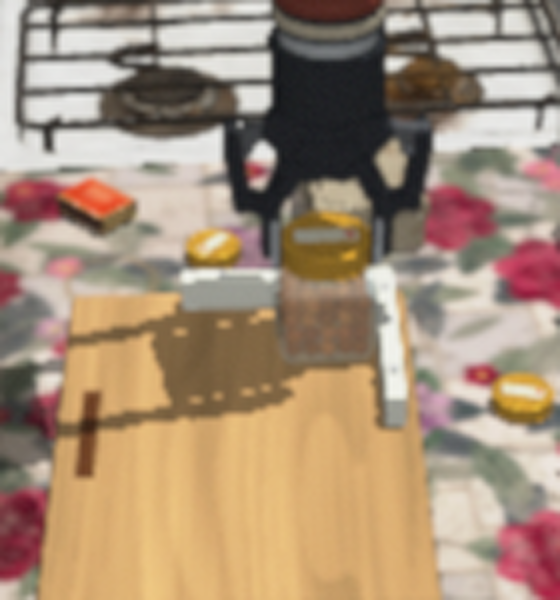

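The jar sits upright and square, front base edge at about (280–370, 360), just short of both rails. I'll creep in and watch the forces.

Emit:
drive_tool:
  steps:
    - {"jaw": 0.5,"x": 0.002,"y": 0.002,"z": 0,"ax": 0,"ay": 0,"az": 0}
    - {"jaw": 0.5,"x": 0.002,"y": 0.002,"z": 0,"ax": 0,"ay": 0,"az": 0}
    - {"jaw": 0.5,"x": 0.002,"y": 0.002,"z": 0,"ax": 0,"ay": 0,"az": 0}
    - {"jaw": 0.5,"x": 0.001,"y": 0.001,"z": 0,"ax": 0,"ay": 0,"az": 0}
    - {"jaw": 0.5,"x": 0.001,"y": 0.001,"z": 0,"ax": 0,"ay": 0,"az": 0}
    - {"jaw": 0.5,"x": 0,"y": 0,"z": 0,"ax": 0,"ay": 0,"az": 0}
    - {"jaw": 0.5,"x": 0,"y": 0,"z": 0,"ax": 0,"ay": 0,"az": 0}
    - {"jaw": 0.5,"x": 0,"y": 0,"z": 0,"ax": 0,"ay": 0,"az": 0}
    - {"jaw": 0.5,"x": 0,"y": 0,"z": 0,"ax": 0,"ay": 0,"az": 0}
    - {"jaw": 0.5,"x": 0,"y": 0,"z": 0,"ax": 0,"ay": 0,"az": 0}

```text
time_s: 6.35
tcp_pos: [0.6049, 0.1786, 0.0798]
tcp_rot: [-0.001, 0.728, 0.686, -0.007]
ft_force: [-14.0, -11.7, 20.6]
grip_width: 0.707
```

```bash
python3 -c "
from h import *
o=get_obs();print({k:np.round(o[k],4) for k in ('tcp_pos','ft_force','wrist_torque','tcp_rot')})"
```

```text
{'tcp_pos': array([0.6049, 0.1786, 0.0798]), 'ft_force': array([-13.9542, -11.6836,  20.5942]), 'wrist_torque': array([-1.8916e+00,  2.5667e+00, -3.0000e-04]), 'tcp_rot': array([-0.0009,  0.7275,  0.6861, -0.0074])}
```

Contact is about 14 N against the far rail and 12 N against the left rail, but some 8 mm before my estimate. I'll look at both views in one picture to see whether the jar is flush.

Run:
```python
from h import *
import cv2
f=lambda n,x,y,w,h,s:cv2.resize(cv2.cvtColor(viewer.grab_frame(n),cv2.COLOR_RGB2BGR)[y:y+h,x:x+w],None,fx=s,fy=s,interpolation=2)
cv2.imwrite("pics/c5.png",np.hstack([f("side",245,165,66,75,6)[:450],f("top",190,150,66,75,6)]))
p=np.array([.6049,.1786]);R=rz(-.059)
print("side base corners (z .018), and rail top inner corner, if jar axis=tcp; in crop px")
for s in((.033,-.033),(-.033,-.033)):
  q=R@s+p
  print(s,[((proj("side",[*q,z])[0]-[245,165]+.5)*6-.5).round() for z in(.018,.07)])
c=np.array([.6478,.2169])
for d in(0,.066,.136):
  for z in(.018,.044): print("rail x at -y",d,z,((proj("side",[*(c+R@[0,-d]),z])[0]-[245,165]+.5)*6-.5).round())
```

```text
side base corners (z .018), and rail top inner corner, if jar axis=tcp; in crop px
(0.033, -0.033) [array([332., 335.]), array([335., 242.])]
(-0.033, -0.033) [array([187., 337.]), array([187., 244.])]
rail x at -y 0 0.018 [338. 241.]
rail x at -y 0 0.044 [340. 196.]
rail x at -y 0.066 0.018 [348. 325.]
rail x at -y 0.066 0.044 [349. 279.]
rail x at -y 0.136 0.018 [358. 420.]
rail x at -y 0.136 0.044 [360. 374.]
```

View pics/c5.png

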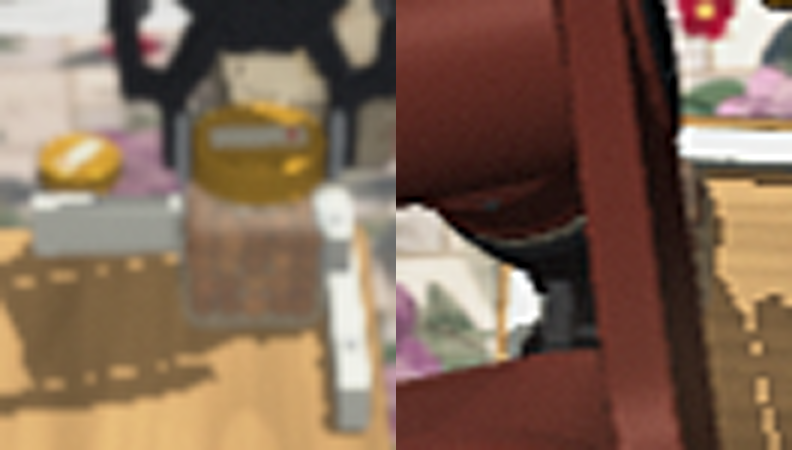

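The side view shows the jar's right base corner at (325,325) touching the far rail's inner face at (327,325). The rails are inset a few mm from the board's edge, which explains the early contact. Both rails react, the wrist's yaw moment is about 0 (a crooked jar would show some), and the base is down, so the jar is flush. The tool tilts 0.85°, so I'll correct that, squeeze harder, and start unscrewing with a slight rise.

Emit:
drive_tool:
  steps:
    - {"jaw": 0.5,"x": 0,"y": 0,"z": 0,"ax": -0.006,"ay": 0.005,"az": 0}
    - {"jaw": 0.5,"x": 0,"y": 0,"z": 0,"ax": -0.006,"ay": 0.005,"az": 0}
    - {"jaw": 0.5,"x": 0,"y": 0,"z": 0,"ax": 0,"ay": 0,"az": 0}
    - {"jaw": 0.5,"x": 0,"y": 0,"z": 0,"ax": 0,"ay": 0,"az": 0}
    - {"jaw": 0.5,"x": 0,"y": 0,"z": 0,"ax": 0,"ay": 0,"az": -0.05}
    - {"jaw": 0.5,"x": 0,"y": 0,"z": 0,"ax": 0,"ay": 0,"az": -0.05}
    - {"jaw": 0.5,"x": 0,"y": 0,"z": 0,"ax": 0,"ay": 0,"az": -0.05}
    - {"jaw": 0.5,"x": 0,"y": 0,"z": 0,"ax": 0,"ay": 0,"az": -0.05}
    - {"jaw": 0.5,"x": 0,"y": 0,"z": 0,"ax": 0,"ay": 0,"az": 0}
    - {"jaw": 0.5,"x": 0,"y": 0,"z": 0,"ax": 0,"ay": 0,"az": 0}
  squeeze: 80

```text
time_s: 7.45
tcp_pos: [0.6054, 0.1788, 0.0797]
tcp_rot: [0.001, 0.655, 0.755, 0.001]
ft_force: [-12.5, -11.5, 19.9]
grip_width: 0.707
```

```bash
cat > st.py <<'E'
from h import *
o=get_obs();print({k:np.round(o[k],4) for k in ('time_s','joints','tcp_pos','ft_force','wrist_torque','tcp_rot')})
w,x,y,z=o['tcp_rot'];print("yaw",np.degrees(np.arctan2(2*(y*y)-1+2*w*w,2*(x*y-w*z))).round(1),"ztip",np.round([2*(x*z+w*y),2*(y*z-w*x)],4))
E
python3 st.py
```

```text
{'time_s': np.float64(7.45), 'joints': array([1.7590e-01, 3.9100e-01, 1.6997e+00, 4.0000e-04, 1.0486e+00,
       3.4100e-02]), 'tcp_pos': array([0.6054, 0.1788, 0.0797]), 'ft_force': array([-12.5338, -11.5062,  19.9106]), 'wrist_torque': array([-1.94  ,  2.2751, -0.0206]), 'tcp_rot': array([6.000e-04, 6.553e-01, 7.554e-01, 1.000e-03])}
yaw 8.1 ztip [0.0021 0.0007]
```

The tool is vertical again, still braced at 12 N per rail and turned 11.5°. Continuing.

Emit:
drive_tool:
  steps:
    - {"jaw": 0.5,"x": 0,"y": 0,"z": -0.0003,"ax": 0,"ay": 0,"az": -0.08}
    - {"jaw": 0.5,"x": 0,"y": 0,"z": -0.0003,"ax": 0,"ay": 0,"az": -0.08}
    - {"jaw": 0.5,"x": 0,"y": 0,"z": -0.0003,"ax": 0,"ay": 0,"az": -0.08}
    - {"jaw": 0.5,"x": 0,"y": 0,"z": -0.0003,"ax": 0,"ay": 0,"az": -0.08}
    - {"jaw": 0.5,"x": 0,"y": 0,"z": -0.0003,"ax": 0,"ay": 0,"az": -0.08}
    - {"jaw": 0.5,"x": 0,"y": 0,"z": -0.0003,"ax": 0,"ay": 0,"az": -0.08}
    - {"jaw": 0.5,"x": 0,"y": 0,"z": -0.0003,"ax": 0,"ay": 0,"az": -0.08}
    - {"jaw": 0.5,"x": 0,"y": 0,"z": -0.0003,"ax": 0,"ay": 0,"az": -0.08}
    - {"jaw": 0.5,"x": 0,"y": 0,"z": 0,"ax": 0,"ay": 0,"az": 0}
    - {"jaw": 0.5,"x": 0,"y": 0,"z": 0,"ax": 0,"ay": 0,"az": 0}

```text
time_s: 8.45
tcp_pos: [0.6059, 0.1795, 0.081]
tcp_rot: [0.001, 0.385, 0.923, 0.002]
ft_force: [-9.9, -9.6, 14.8]
grip_width: 0.702
```

```bash
python3 st.py; python3 look.py side s6.png 235 160 80 80 7 >/dev/null
```

```text
{'time_s': np.float64(8.45), 'joints': array([ 0.1762,  0.3893,  1.6992,  0.0019,  1.049 , -0.6057]), 'tcp_pos': array([0.6059, 0.1795, 0.081 ]), 'ft_force': array([-9.8911, -9.5664, 14.7938]), 'wrist_torque': array([-1.526 ,  1.7839, -0.0349]), 'tcp_rot': array([0.0013, 0.3847, 0.923 , 0.0018])}
yaw 44.7 ztip [0.0037 0.0023]
```

View pics/s6.png

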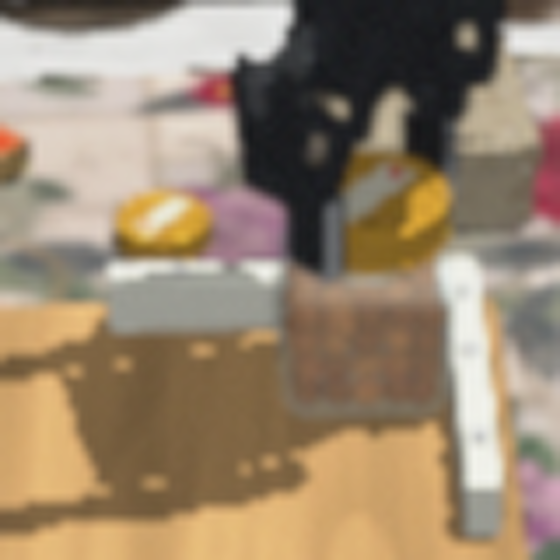

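The cap's strip has turned with the fingers (dot near (397,170)), about 48° so far, and the jar is still square and flush against the rail. I'll turn on to about 76°, inside the 61–104° free window.

Emit:
drive_tool:
  steps:
    - {"jaw": 0.5,"x": 0,"y": 0,"z": -0.0003,"ax": 0,"ay": 0,"az": -0.08}
    - {"jaw": 0.5,"x": 0,"y": 0,"z": -0.0003,"ax": 0,"ay": 0,"az": -0.08}
    - {"jaw": 0.5,"x": 0,"y": 0,"z": -0.0003,"ax": 0,"ay": 0,"az": -0.08}
    - {"jaw": 0.5,"x": 0,"y": 0,"z": -0.0003,"ax": 0,"ay": 0,"az": -0.08}
    - {"jaw": 0.5,"x": 0,"y": 0,"z": -0.0003,"ax": 0,"ay": 0,"az": -0.08}
    - {"jaw": 0.5,"x": 0,"y": 0,"z": -0.0003,"ax": 0,"ay": 0,"az": -0.08}
    - {"jaw": 0.5,"x": 0,"y": 0,"z": 0,"ax": 0,"ay": 0,"az": 0}
    - {"jaw": 0.5,"x": 0,"y": 0,"z": 0,"ax": 0,"ay": 0,"az": 0}
    - {"jaw": 0.5,"x": 0,"y": 0,"z": 0,"ax": 0,"ay": 0,"az": 0}
    - {"jaw": 0.5,"x": 0,"y": 0,"z": 0,"ax": 0,"ay": 0,"az": 0}

```text
time_s: 9.5
tcp_pos: [0.606, 0.1802, 0.0819]
tcp_rot: [0.002, 0.155, 0.988, 0.002]
ft_force: [-7.2, -7.1, 9.8]
grip_width: 0.702
```

```bash
python3 st.py
```

```text
{'time_s': np.float64(9.5), 'joints': array([ 0.1767,  0.3881,  1.699 ,  0.0034,  1.0494, -1.0856]), 'tcp_pos': array([0.606 , 0.1802, 0.0819]), 'ft_force': array([-7.2474, -7.1195,  9.8059]), 'wrist_torque': array([-1.091 ,  1.3538, -0.0589]), 'tcp_rot': array([0.0019, 0.1545, 0.988 , 0.0022])}
yaw 72.2 ztip [0.0045 0.0038]
```

Turned 75.6°. Before lifting I'll ease off the side push and the compensating tilt, so the cap doesn't spring sideways.

Emit:
drive_tool:
  steps:
    - {"jaw": 0.5,"x": 0.0005,"y": -0.001,"z": 0,"ax": 0.003,"ay": 0.002,"az": 0}
    - {"jaw": 0.5,"x": 0.0005,"y": -0.001,"z": 0,"ax": 0.003,"ay": 0.002,"az": 0}
    - {"jaw": 0.5,"x": 0.0005,"y": -0.001,"z": 0,"ax": 0.003,"ay": 0.002,"az": 0}
    - {"jaw": 0.5,"x": 0,"y": 0,"z": 0,"ax": 0,"ay": 0,"az": 0}
    - {"jaw": 0.5,"x": 0,"y": 0,"z": -0.001,"ax": 0,"ay": 0,"az": 0}
    - {"jaw": 0.5,"x": 0,"y": 0,"z": -0.001,"ax": 0,"ay": 0,"az": 0}
    - {"jaw": 0.5,"x": 0,"y": 0,"z": 0,"ax": 0,"ay": 0,"az": 0}
    - {"jaw": 0.5,"x": 0,"y": 0,"z": 0,"ax": 0,"ay": 0,"az": 0}
    - {"jaw": 0.5,"x": 0,"y": 0,"z": 0,"ax": 0,"ay": 0,"az": 0}
    - {"jaw": 0.5,"x": 0,"y": 0,"z": 0,"ax": 0,"ay": 0,"az": 0}

```text
time_s: 10.5
tcp_pos: [0.6055, 0.1798, 0.0829]
tcp_rot: [0.001, 0.155, 0.988, 0.001]
ft_force: [-3.7, -3.7, 2.6]
grip_width: 0.703
```

```bash
python3 st.py
```

```text
{'time_s': np.float64(10.5), 'joints': array([ 1.7720e-01,  3.8780e-01,  1.6971e+00,  1.0000e-03,  1.0553e+00,
       -1.0834e+00]), 'tcp_pos': array([0.6055, 0.1798, 0.0829]), 'ft_force': array([-3.6575, -3.6836,  2.5518]), 'wrist_torque': array([-0.6068,  0.7366,  0.0242]), 'tcp_rot': array([5.000e-04, 1.547e-01, 9.880e-01, 6.000e-04])}
yaw 72.2 ztip [0.0012 0.0011]
```

Emit:
drive_tool:
  steps:
    - {"jaw": 0.5,"x": 0.0007,"y": -0.0014,"z": 0,"ax": 0.001,"ay": 0.001,"az": 0}
    - {"jaw": 0.5,"x": 0,"y": 0,"z": 0,"ax": 0,"ay": 0,"az": 0}
    - {"jaw": 0.5,"x": 0,"y": 0,"z": -0.001,"ax": 0,"ay": 0,"az": 0}
    - {"jaw": 0.5,"x": 0,"y": 0,"z": -0.001,"ax": 0,"ay": 0,"az": 0}
    - {"jaw": 0.5,"x": 0,"y": 0,"z": -0.001,"ax": 0,"ay": 0,"az": 0}
    - {"jaw": 0.5,"x": 0,"y": 0,"z": -0.001,"ax": 0,"ay": 0,"az": 0}
    - {"jaw": 0.5,"x": 0,"y": 0,"z": 0,"ax": 0,"ay": 0,"az": 0}
    - {"jaw": 0.5,"x": 0,"y": 0,"z": 0,"ax": 0,"ay": 0,"az": 0}
    - {"jaw": 0.5,"x": 0,"y": 0,"z": 0,"ax": 0,"ay": 0,"az": 0}
    - {"jaw": 0.5,"x": 0,"y": 0,"z": 0,"ax": 0,"ay": 0,"az": 0}

```text
time_s: 11.5
tcp_pos: [0.6055, 0.1795, 0.0875]
tcp_rot: [0.001, 0.155, 0.988, 0.001]
ft_force: [-1.1, -0.8, -0.6]
grip_width: 0.7
```

```bash
python3 st.py
```

```text
{'time_s': np.float64(11.5), 'joints': array([ 0.1763,  0.3805,  1.697 ,  0.0017,  1.0608, -1.0845]), 'tcp_pos': array([0.6055, 0.1795, 0.0875]), 'ft_force': array([-1.1413, -0.7903, -0.6397]), 'wrist_torque': array([-0.0812,  0.2939, -0.0407]), 'tcp_rot': array([0.0013, 0.1548, 0.9879, 0.0013])}
yaw 72.2 ztip [0.0029 0.0021]
```

No resistance, so the threads are free (cap up 8 mm). I'll lift straight to about 25 mm above the tight height.

Emit:
drive_tool:
  steps:
    - {"jaw": 0.5,"x": 0,"y": 0,"z": -0.002,"ax": 0,"ay": 0,"az": 0}
    - {"jaw": 0.5,"x": 0,"y": 0,"z": -0.002,"ax": 0,"ay": 0,"az": 0}
    - {"jaw": 0.5,"x": 0,"y": 0,"z": -0.003,"ax": 0,"ay": 0,"az": 0}
    - {"jaw": 0.5,"x": 0,"y": 0,"z": -0.003,"ax": 0,"ay": 0,"az": 0}
    - {"jaw": 0.5,"x": 0,"y": 0,"z": -0.003,"ax": 0,"ay": 0,"az": 0}
    - {"jaw": 0.5,"x": 0,"y": 0,"z": -0.003,"ax": 0,"ay": 0,"az": 0}
    - {"jaw": 0.5,"x": 0,"y": 0,"z": -0.002,"ax": 0,"ay": 0,"az": 0}
    - {"jaw": 0.5,"x": 0,"y": 0,"z": 0,"ax": 0,"ay": 0,"az": 0}
    - {"jaw": 0.5,"x": 0,"y": 0,"z": 0,"ax": 0,"ay": 0,"az": 0}
    - {"jaw": 0.5,"x": 0,"y": 0,"z": 0,"ax": 0,"ay": 0,"az": 0}

```text
time_s: 12.5
tcp_pos: [0.6052, 0.1793, 0.1052]
tcp_rot: [0.001, 0.155, 0.988, 0.001]
ft_force: [-0.6, 0.2, -0.4]
grip_width: 0.705
```

```bash
python3 st.py; python3 look.py side s7.png 235 150 80 85 7 >/dev/null
```

```text
{'time_s': np.float64(12.5), 'joints': array([ 1.7630e-01,  3.5770e-01,  1.6898e+00,  1.5000e-03,  1.0914e+00,
       -1.0845e+00]), 'tcp_pos': array([0.6052, 0.1793, 0.1052]), 'ft_force': array([-0.559 ,  0.215 , -0.3712]), 'wrist_torque': array([ 0.0138,  0.0038, -0.0211]), 'tcp_rot': array([0.0011, 0.1548, 0.988 , 0.0011])}
yaw 72.2 ztip [0.0025 0.0018]
```

View pics/s7.png

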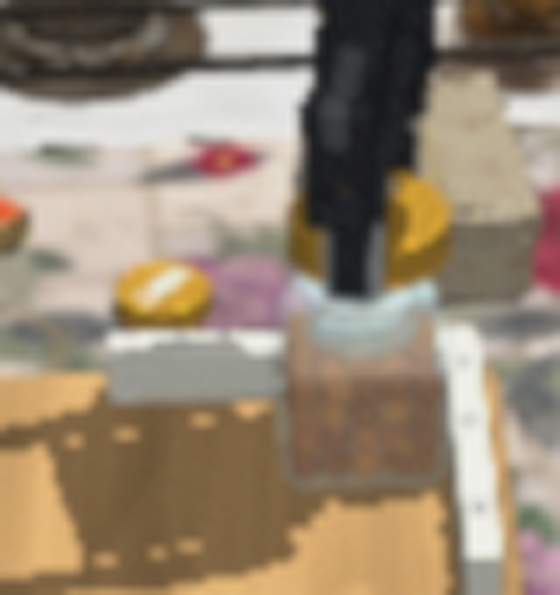

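The cap (290–450, 175–280) is held clear above the open glass neck (about (365,320)). The jar stands upright with its base still against the rails, unchanged from the earlier view. Handing in.

```bash
python3 -c "
from bench import env
print(env.sign_off())"
```

```text
the job is handed in; nothing more can be done
None
```

The job is handed in after about 12.5 s of the 48 s: the jar is in the corner, the cap is off, and the gripper still holds it level above the open mouth.

- **Bracing:** I gripped the cap, turned the jar square with the board, and slid it into the corner. It pressed on the rails with about 14 N and 12 N and showed no yaw moment at the wrist.
- **Unscrewing:** I turned the cap 75.6° anticlockwise while the jar stayed braced, then eased off the side push. It came straight up with no resistance.
- **Last checks:** The cap is about 26 mm above its tight height and tilted under 0.2°, and the force at the wrist is under 1 N. The final picture shows the jar upright and down on the board in the same place. No other item was touched.

**What disagreed:**
- The rails sit about 6–8 mm further in than I worked out from the board's edges, so I relied on contact forces and the side view instead.
- The arm gave way slightly while pushing, tilting the tool 0.85°. I corrected that before unscrewing.
- Contact with the left rail was judged by force only, because the jar and gripper hid it from the cameras.
- The first three move calls were refused because rows need every key. They moved nothing but cost one extra picture. I viewed 11 pictures, one past the budget of 10.

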